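# Point out the unstoppered culture tube and log it

## Task

One culture tube in the rack has lost its stopper: come down from above and point the fingertips at its open mouth, a centimetre or two above it, and keep still there for two seconds, pointing at none of the other tubes on the way and touching neither rack nor tubes. Then log it by pressing the large button on the white tally box all the way down and letting it come up again. Leave the small button and everything else on the table alone, and finish with the robot clear of everything.

Things in the scene. Friction and masses are not known exactly. Their poses are not given: they have to be found in the camera images.
- tube_mouth (a point): centre of the open mouth (top rim) of the one tube without a stopper; z up along the tube. 128 mm above the table, 18 mm below the stopper tops around it; the next tubes are 50 mm away. Judged by the tool point (TCP): within 15 mm sideways of here and 14 to 65 mm above; shut fingertips may reach about 19 mm past the TCP, so 32 to 40 mm suits
- open_tube: the one open clear glass culture tube, 25 mm across, 120 mm tall, a green plantlet inside, no stopper; origin at the centre of its underside, z up. Loose, stands in one of the rack's six holes
- tube1: clear glass culture tube, 25 mm across, closed by a cork stopper 27 mm across; 138 mm tall with the stopper, whose top is 146 mm above the table; origin at the centre of its underside, z up. Loose, in one of the rack's holes
- tube2: clear glass culture tube, 25 mm across, closed by a cork stopper 27 mm across; 138 mm tall with the stopper, whose top is 146 mm above the table; origin at the centre of its underside, z up. Loose, in one of the rack's holes
- tube3: clear glass culture tube, 25 mm across, closed by a cork stopper 27 mm across; 138 mm tall with the stopper, whose top is 146 mm above the table; origin at the centre of its underside, z up. Loose, in one of the rack's holes
- tube4: clear glass culture tube, 25 mm across, closed by a cork stopper 27 mm across; 138 mm tall with the stopper, whose top is 146 mm above the table; origin at the centre of its underside, z up. Loose, in one of the rack's holes
- tube5: clear glass culture tube, 25 mm across, closed by a cork stopper 27 mm across; 138 mm tall with the stopper, whose top is 146 mm above the table; origin at the centre of its underside, z up. Loose, in one of the rack's holes
- rack: white plastic tube rack, 110 mm (its x) by 174 mm (its y) by 70 mm high, fixed to the table; six holes in 2 rows along x and 3 along y, all 50 mm apart, so that only shut fingers fit between stoppers; origin at the centre of its underside, z up
- tally: white plastic tally box, 130 mm (its x) by 170 mm (its y) by 55 mm high, fixed to the table, with a dark display strip and two round grey push buttons on its top; origin at the centre of its underside, z up
- log_button_top (a point): centre of the top face of the LARGE grey push button (34 mm across) on the tally box, facing up, 77 mm above the table
- log_button (a joint): travel of the large button in m: 0 up, 0.006 fully down; a spring pushes it back up, fully down takes about 5 N. It counts as pressed beyond 0.0045
- small_button_top (a point): centre of the top face of the SMALL grey push button (16 mm across), 83 mm from the large one along the box's y
- small_button (a joint): travel of the small button in m: 0 up, 0.005 fully down; not to be pressed
- forceps: loose steel forceps lying flat, 150 mm along its x, 20 mm wide, 6 mm high; origin under its middle; a bystander
- dish: loose round aluminium dish, 110 mm across, 18 mm high; origin at the centre of its underside; a bystander
- beaker: loose white plastic beaker, 104 mm across, 85 mm high, full of stoppered tubes that rise to about 135 mm; origin at the centre of its underside; a bystander
- spray: loose clear spray bottle with a black head, 68 mm across, 205 mm high; origin at the centre of its underside; a bystander
There are look-alikes about, which are no part of the job. What is shaped like the tube5 but yellow is not meant.

How it is judged:
On the way, in this order (a step that is already met when the one before it is completed fails the run):
1. the tool point dwells just above the open tube's mouth for 1.5 s (horizontal distance between the grasp point and tube_mouth below 0.015 m and z of the grasp point in the frame of tube_mouth between 0.014 and 0.065 m), for 1.5 s.
2. the large button is pressed down by the robot (value of joint log_button above 0.0045 m), for 0.05 s.
At the end, for the whole second after the job is handed in: After the 1.5 s dwell and the press: both buttons are up again (within 1.5 mm), all six tubes stand at rest in their holes (moved under 8 mm, upright), and forceps, dish, beaker and spray bottle are where they were (within 15 mm), upright and at rest (value of joint each of log_button, small_button below 0.0015 m and distance of each of open_tube, tube1, tube2, tube3, tube4, tube5 from where it was at the start of the episode below 0.008 m and angle between each of open_tube, tube1, tube2, tube3, tube4, tube5's own z axis and vertical below 0.12 rad and linear speed of each of open_tube, tube1, tube2, tube3, tube4, tube5, forceps, dish, beaker, spray below 0.02 m/s and distance of each of forceps, dish, beaker, spray from where it was at the start of the episode below 0.015 m and angle between each of forceps, dish, beaker, spray's own z axis and vertical below 0.1 rad); the robot touches nothing.
It fails at once if the robot touches a tube or the rack (contact force between any of the fingers, the arm and open_tube above 0.2 N or contact force between any of the fingers, the arm and tube1 above 0.2 N or contact force between any of the fingers, the arm and tube2 above 0.2 N or contact force between any of the fingers, the arm and tube3 above 0.2 N or contact force between any of the fingers, the arm and tube4 above 0.2 N or contact force between any of the fingers, the arm and tube5 above 0.2 N or contact force between any of the fingers, the arm and rack above 0.2 N).
It fails at once if a tube is lifted or shifted more than 8 mm (distance of any of open_tube, tube1, tube2, tube3, tube4, tube5 from where it was at the start of the episode above 0.008 m).
It fails at once if a stoppered tube is pointed at: the tool point within 15 mm sideways of it and less than 45 mm above its stopper ((horizontal distance between the grasp point and tube1 below 0.015 m and z of the grasp point in the frame of tube1 below 0.183 m) or (horizontal distance between the grasp point and tube2 below 0.015 m and z of the grasp point in the frame of tube2 below 0.183 m) or (horizontal distance between the grasp point and tube3 below 0.015 m and z of the grasp point in the frame of tube3 below 0.183 m) or (horizontal distance between the grasp point and tube4 below 0.015 m and z of the grasp point in the frame of tube4 below 0.183 m) or (horizontal distance between the grasp point and tube5 below 0.015 m and z of the grasp point in the frame of tube5 below 0.183 m)).
It fails at once if the small button is pressed (value of joint small_button above 0.002 m).
It fails at once if a bystander is moved more than 15 mm (distance of any of forceps, dish, beaker, spray from where it was at the start of the episode above 0.015 m).
It also fails if it takes over 48 s, if anything falls off the work surface, if the arm or the gripper's body presses on something with over 40 N, if the wrist force passes 120 N, or if a joint passes its speed limit or range.

## Robot

A 7-joint arm with a two-finger parallel gripper is mounted at the origin on the work surface. World frame = base frame: x ahead of the robot, y to its left, z up, the work surface at z = 0. Lengths are in m, angles in rad, forces in N, time in s.
With the tool pointing down it reaches from about 0.4 to 0.85 m from the base axis. Payload 10.4 kg.
Tool frame: the origin (TCP) lies between the finger pads, 19 mm behind the fingertips; this is the grasp point; z points along the fingers, y is the line along which they close (so a half turn about z gives the same grasp; the last joint's range is limited). The gripper opens to 85 mm and grips with 20 to 120 N. Pads are 22 mm wide; open, the fingers measure 114 mm over their backs; the gripper's body (76 mm by 85 mm) begins 54 mm behind the grasp point. The pads swing forward as they close: fully open they stand 13 mm farther back than shut.
Start: joints at [-1.138, 0.332, -0.065, 1.46, 0.022, 1.35, -0.088], TCP at [0.275, 0.561, 0.25] pointing down, gripper open.
Joint ranges: [-2.6, 2.6], [-0.5, 2.12], [-1.47, 1.34], [0.16, 2.42], [-1.27, 4.41], [0.06, 2.06], [-2.6, 2.6]. Speed limits (rad/s): [2.22, 2.22, 2.79, 2.79, 3.14, 3.14, 3.14].

## Interface

Orientations are given as a rotation vector (axis times angle).
In Python, from plant import env gives the robot as it stands.
- The arm moves only by the shell command python3 -m pendant 'ROWS'. ROWS is JSON, a list of rows, each a list of 3 entries, a list of its own where there are three numbers: the finger opening in mm, from 0 to 85.4, then the shift along the tool's x, y, z in mm, then the turn about the tool's z in rad. In form: [[claw, [dx, dy, dz], turn], ...]. A call has 1 to 12 rows; each row shifts and turns the commanded pose from where the row before left it, along the tool's axes as they then stand; what a row does not reach is not made up. A row lasts 1/12 s, in which the tool goes at most 41.7 mm and 7.16 degrees, less where a joint would pass 70% of its speed; a pose out of reach is approached as far as the arm can. A call with a gripper value outside its range is refused whole. The fingers move at their own pace and stop on an object; the grip force is fixed at half the most. Time passes only in rows, so rows that do not move let the fingers close. It gives the time, the measured TCP pose, the force, the opening and the grip force at its end, in the units of the state.
- env.get_obs(): the state, without advancing time (a new reading comes with each control period).
- env.grab_frame(name): name is "side" or "top" or "wrist"; returns the picture (400x640x3 uint8, red, green, blue); there is no depth.
- env.camera_params(name): a dict with "intrinsics" (3x3 intrinsics, pixels), "dist" ([k1, k2, p1, p2, k3] as OpenCV has them; the pictures are not rectified), "origin" and "orientation" of the camera in the world. Camera axes: x right, y down, z forward; pixel columns grow to the right and rows downward; lengths in m; the calibration is good to about 2 mm. A picture is of the moment at which its call begins: read the wrist's pose just before it. camera_params takes no time and is no camera call; for the wrist camera it gives the pose at the moment of the call.
- env.hand_in(): hands the job in; it is judged then, once.
The state is a dict: "time": time; "joint_pos": joint angles; "joint_velocities": joint speeds; "joint_torque": joint torques, N m; "tcp_pos": TCP position; "eef_rot": TCP orientation; "force": force on the tool from outside, world axes, zero at the start; "wrist_torque": the same for the moment, N m; "gripper_width": opening from 0.0 (shut) to 1.0 (fully open); "finger_force": force on a finger pad.
Only numpy, scipy, OpenCV 4.12 (cv2) and the standard library are available. Lean on these libraries where they do the work, as an engineer would, in place of code of your own. Each camera call takes 0.05 s, during which the arm holds its last target. There are 200 camera calls.

## Working session

There is one attempt and no reset: what is moved stays moved. The work goes in short steps, Python scripts to look and compute and a shell command to move; the robot and the scene stay as the last step left them, time stands still between calls to the robot, and variables do not carry over. Pictures are saved under pics/ and viewed, at most 10 in all, crops included, and the job is handed in when it is done.

```bash
mkdir -p pics; python3 - <<'E'
from plant import env
import cv2,numpy as np
o=env.get_obs();print(o['time'],o['tcp_pos'],o['eef_rot'],o['gripper_width'])
for n in ["side","top"]:
    p=env.camera_params(n);print(n,p)
    cv2.imwrite(f"pics/{n}0.png",env.grab_frame(n)[:,:,::-1])
E
```

```text
0.0 [0.2749736  0.56089691 0.24921374] [-7.09707833e-01 -3.06011352e+00  2.12556130e-03] 0.9997775553493392
side {'intrinsics': array([[433.83410569,   0.        , 318.13145422],
       [  0.        , 433.83410569, 200.72539276],
       [  0.        ,   0.        ,   1.        ]]), 'dist': array([-0.08647763,  0.        ,  0.        ,  0.        ,  0.        ]), 'origin': array([ 0.37007873, -0.6803537 ,  0.66015454]), 'orientation': array([-2.16712504,  0.26723826, -0.12055557])}
top {'intrinsics': array([[472.79082264,   0.        , 321.99210046],
       [  0.        , 472.79082264, 197.07241801],
       [  0.        ,   0.        ,   1.        ]]), 'dist': array([-0.10113966,  0.        ,  0.        ,  0.        ,  0.        ]), 'origin': array([0.48506225, 0.11097522, 1.23369477]), 'orientation': array([-2.14468033,  2.20920038, -0.09406799])}
```

View pics/top0.png

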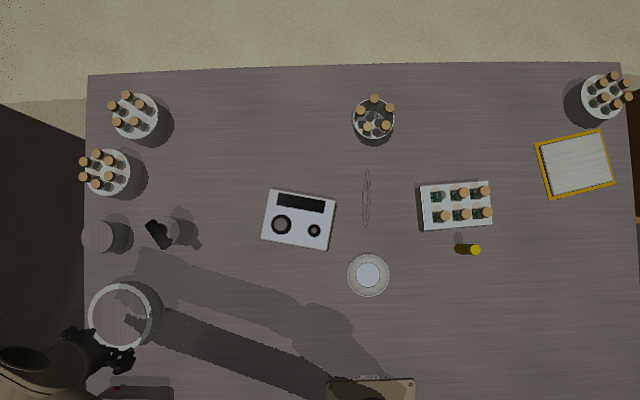

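View pics/side0.png

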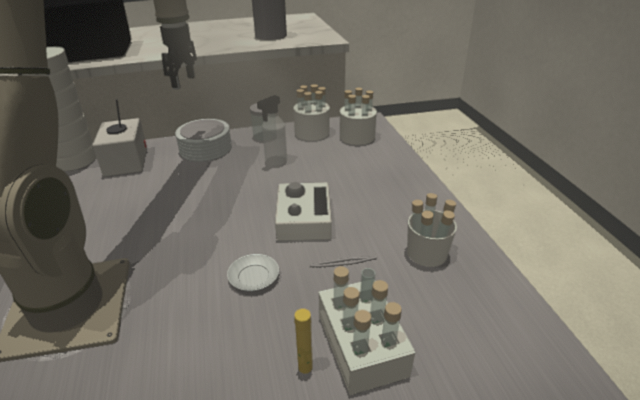

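The top view shows the rack at about (456,206) with five corks. The uncorked spot is at about (437,197), and the side view agrees at (368,275). The tally's large button is at (281,224) and the small one at (314,231). The yellow look-alike at (468,249) stands outside the rack, so I'm ignoring it. Next I'll measure and confirm with one crop.

```bash
cat > h.py <<'E'
import cv2,numpy as np
from scipy.spatial.transform import Rotation as R
def ray(p,uv):
    n=cv2.undistortPoints(np.array([[uv]],float),p['intrinsics'],p['dist'])[0,0]
    return R.from_rotvec(p['orientation']).apply([n[0],n[1],1])
def onz(p,uv,z):
    d=ray(p,uv);o=p['origin'];return o+d*(z-o[2])/d[2]
def proj(p,X):
    r=R.from_rotvec(p['orientation']).inv();t=-r.apply(p['origin'])
    return cv2.projectPoints(np.array([X],float),r.as_rotvec(),t,p['intrinsics'],p['dist'])[0].reshape(2)
E
python3 - <<'E'
from plant import env
from h import *
im=cv2.imread('pics/top0.png');p=env.camera_params('top');ps=env.camera_params('side')
hsv=cv2.cvtColor(im,cv2.COLOR_BGR2HSV)
m=cv2.inRange(hsv,(5,70,90),(20,200,255));m[:, :415]=0;m[:,500:]=0;m[:175]=0;m[240:]=0
n,l,s,c=cv2.connectedComponentsWithStats(m)
for i in range(1,n):
    if s[i,4]>20: print(c[i].round(1),s[i],onz(p,c[i],.146).round(4))
# tally buttons: dark-grey blobs on white box
g=cv2.cvtColor(im,cv2.COLOR_BGR2GRAY)
sub=g[185:252,258:340];print(np.percentile(sub,[5,25,50,75]))
m=(sub<110).astype(np.uint8);n,l,s,c=cv2.connectedComponentsWithStats(m)
for i in range(1,n):
    if s[i,4]>40:
        q=c[i]+[258,185];print('tally',q.round(1),s[i],onz(p,q,.077).round(4))
a=cv2.resize(im[170:260,410:510],None,fx=4,fy=4,interpolation=2);b=cv2.resize(im[180:255,255:345],None,fx=4,fy=4,interpolation=2)
b=cv2.copyMakeBorder(b,0,60,0,0,0);cv2.imwrite('pics/crop.png',np.hstack([a,b]))
E
```

```text
[464. 192.] [459 187  11  11  89] [ 0.5813 -0.2218  0.146 ]
[484.8 190.4] [480 186  11  10  82] [ 0.5837 -0.2716  0.146 ]
[487.3 211.6] [483 207  10  11  85] [ 0.534  -0.2747  0.146 ]
[466.4 213.4] [462 209  10  10  86] [ 0.5312 -0.2247  0.146 ]
[445.  215.4] [440 211  11  10  80] [ 0.5282 -0.1741  0.146 ]
[ 17.  90.  99. 155.]
tally [300.2 215.8] [   0    0   82   67 2060] [0.5408 0.1642 0.077 ]
tally [300.4 202.6] [ 18   7  50  22 622] [0.5732 0.1629 0.077 ]
tally [280.7 224.1] [ 13  30  20  20 324] [0.5219 0.2125 0.077 ]
tally [313.7 230.2] [ 50  39  13  13 135] [0.5048 0.1322 0.077 ]
```

View pics/crop.png

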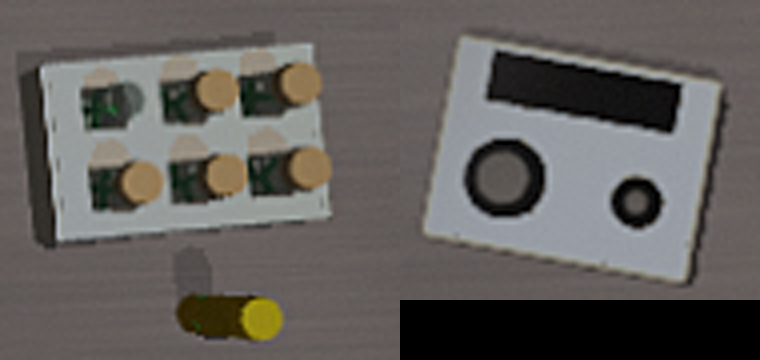

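The crop confirms one tube without a cork, with the plantlet visible inside, at rack corner pixel (441.7,194.5). The other five have corks. The large button is at (281,224) and the small one at (314,230); they measure 82 mm apart against the 83 mm given. First move: rise, shut the fingers, and turn the tool so that its y lies along world x. I'll cross-check the mouth and button positions at the same time.

```bash
python3 -m pendant '[[0,[0,0,-20],0],[0,[0,0,-20],0],[0,[0,0,-10],0.11],[0,[0,0,-10],0.11],[0,[0,0,0],0.11],[0,[0,0,0],0.11],[0,[0,0,0],0.11],[0,[0,0,0],0.11],[0,[0,0,0],0.11],[0,[0,0,0],0.11],[0,[0,0,0],0.11],[0,[0,0,0],0.12]]'
python3 - <<'E'
from plant import env
from h import *
p=env.camera_params('top');ps=env.camera_params('side')
print('mouth top ray',onz(p,(441.7,194.5),.128).round(4),'side',onz(ps,(368,271),.128).round(4))
C=np.array([[.5813,-.2218],[.5837,-.2716],[.534,-.2747],[.5312,-.2247],[.5282,-.1741]])
G=np.array([[1,0],[1,-1],[0,-1],[0,0],[0,1]])
A=np.c_[G,np.ones(5)];x,r,*_=np.linalg.lstsq(A,C,rcond=None);print(x,np.abs(A@x-C).max(),'mouth fit',[1,1,1]@x)
M=[*([1,1,1]@x),.128];print(proj(p,M),proj(ps,M))
im=cv2.imread('pics/side0.png');hsv=cv2.cvtColor(im,cv2.COLOR_BGR2HSV)
# side check: button and corks reprojected
for X in C: print('cork side',proj(ps,[*X,.146]).round(1))
for X in ([.5219,.2125,.077],[.5048,.1322,.077]): print('btn side',proj(ps,X).round(1))
s=cv2.resize(im[170:380,260:440],None,fx=2.8,fy=2.8,interpolation=2);cv2.imwrite('pics/side_crop.png',s)
o=env.get_obs();print(R.from_rotvec(o['eef_rot']).as_matrix().round(3))
E
```

```text
time: 1.1
tcp_pos: [0.275, 0.561, 0.3095]
eef_rot: [2.222, 2.221, -0.001]
force: [0.5, 0.0, -1.1]
gripper_width: 0.001
finger_force: 0.0
mouth top ray [ 0.5786 -0.1733  0.128 ] side [ 0.5763 -0.1685  0.128 ]
[[ 0.04996667  0.0029    ]
 [-0.0028      0.0502    ]
 [ 0.53113333 -0.2245    ]] 0.00020000000000020002 mouth fit [ 0.5783 -0.1714]
[440.90482902 194.63311981] [369.65334378 271.94335857]
cork side [382.2 284.8]
cork side [395.  307.3]
cork side [364.9 315.2]
cork side [353.2 291.9]
cork side [342.6 270.6]
btn side [295.8 184.9]
btn side [295.3 204.1]
[[ 0.     1.    -0.   ]
 [ 1.    -0.    -0.001]
 [-0.001 -0.    -1.   ]]
```

View pics/side_crop.png

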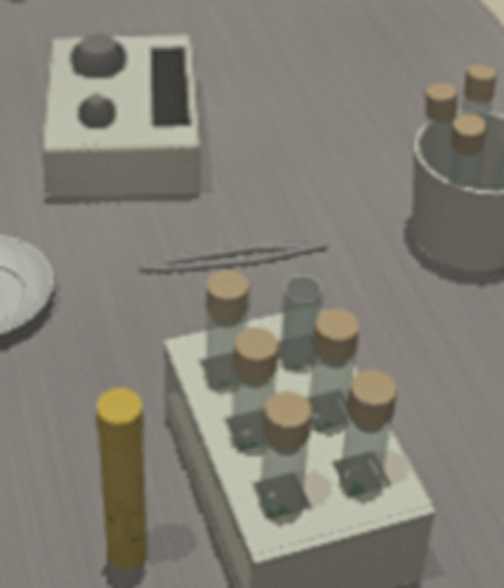

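The side crop shows the open mouth at full-frame pixel (368,273), against the predicted (369.6,271.9). The large button is at (295,186), against (295.8,184.9). Both views agree to about 3 mm. Target mouth is (0.578,-0.1715). I'll travel there at z = 0.31.

```bash
python3 -m pendant '[[0,[-10,4,0],0],[0,[-20,8,0],0],[0,[-32,13,0],0],[0,[-32,13,0],0],[0,[-32,13,0],0],[0,[-32,13,0],0],[0,[-32,13,0],0],[0,[-32,13,0],0],[0,[-32,13,0],0],[0,[-32,13,0],0],[0,[-32,13,0],0],[0,[-32,13,0],0]]'
python3 -m pendant '[[0,[-32,13,0],0],[0,[-32,13,0],0],[0,[-32,13,0],0],[0,[-32,13,0],0],[0,[-32,13,0],0],[0,[-32,13,0],0],[0,[-32,13,0],0],[0,[-32,13,0],0],[0,[-32,13,0],0],[0,[-20,8,0],0],[0,[-10,4,0],0],[0,[0,0,0],0]]'
```

```text
time: 2.1
tcp_pos: [0.419, 0.2094, 0.3099]
eef_rot: [-2.211, -2.232, -0.0]
force: [0.4, -0.6, -0.2]
gripper_width: -0.001
finger_force: 0.0
time: 3.1
tcp_pos: [0.5488, -0.1091, 0.3096]
eef_rot: [2.216, 2.226, -0.002]
force: [0.4, 0.7, -0.0]
gripper_width: -0.002
finger_force: 0.0
```

```bash
python3 -m pendant '[[0,[-16,8,0],0],[0,[-16,8,0],0],[0,[-16,8,0],0],[0,[-14,5.5,0],0],[0,[0,0,0],0],[0,[0,0,0],0]]'
python3 - <<'E'
from plant import env
from h import *
p=env.camera_params('wrist');im=env.grab_frame('wrist')[:,:,::-1].copy()
cv2.imwrite('pics/w1.png',im)
hsv=cv2.cvtColor(im,cv2.COLOR_BGR2HSV)
m=cv2.inRange(hsv,(5,70,90),(20,200,255));n,l,s,c=cv2.connectedComponentsWithStats(m)
for i in range(1,n):
    if s[i,4]>150: print(c[i].round(1),s[i],onz(p,c[i],.146).round(4))
print(env.get_obs()['tcp_pos'],proj(p,[.5783,-.1714,.128]))
E
```

```text
time: 3.6
tcp_pos: [0.5787, -0.1672, 0.3096]
eef_rot: [-2.214, -2.228, 0.0]
force: [-1.1, 0.5, 1.4]
gripper_width: 0.001
finger_force: 0.0
[629.6   5.5] [619   0  21  14 240] [ 0.8004 -0.0321  0.146 ]
[535.9  34.8] [520  19  34  33 862] [ 0.7387 -0.0505  0.146 ]
[589.1  49.9] [574  34  32  33 785] [ 0.7789 -0.0608  0.146 ]
[253.  198.1] [239 184  29  29 641] [ 0.527  -0.1746  0.146 ]
[258.2 254.1] [245 241  28  26 469] [ 0.5294 -0.2248  0.146 ]
[259.  298.3] [250 293  19  12 155] [ 0.5286 -0.2675  0.146 ]
[ 0.57882579 -0.1664557   0.30974521] [314.94055552 189.71129634]
```

View pics/w1.png

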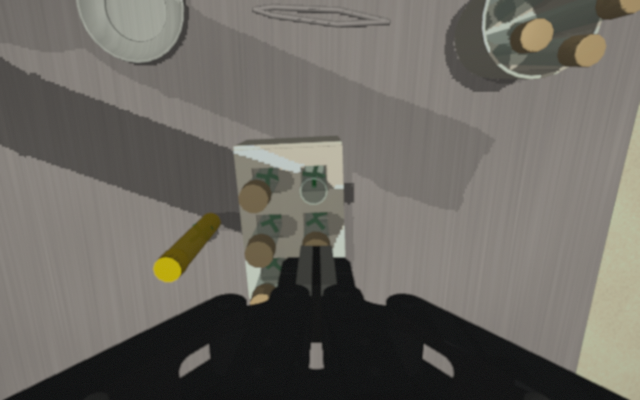

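The wrist view shows the open ring at (314,191), within 2 px of the prediction of (315,189.7). Descend to z≈0.205 and check before going lower.

```bash
python3 -m pendant '[[0,[-4.5,0,10],0],[0,[0,0,15],0],[0,[0,0,15],0],[0,[0,0,15],0],[0,[0,0,15],0],[0,[0,0,15],0],[0,[0,0,15],0],[0,[0,0,5],0],[0,[0,0,0],0],[0,[0,0,0],0]]'
```

```text
time: 4.48
tcp_pos: [0.5792, -0.1714, 0.2052]
eef_rot: [-2.215, -2.228, -0.0]
force: [0.2, 1.5, 0.7]
gripper_width: 0.002
finger_force: 0.0
```

```bash
python3 -m pendant '[[0,[0,0,10],0],[0,[0,0,10],0],[0,[0,0,10],0],[0,[0,0,6],0],[0,[0,0,4],0],[0,[0,0,0],0],[0,[0,0,0],0],[0,[0,0,0],0],[0,[0,0,0],0],[0,[0,0,0],0],[0,[0,0,0],0],[0,[0,0,0],0]]'
python3 -m pendant '[[0,[0,0,0],0],[0,[0,0,0],0],[0,[0,0,0],0],[0,[0,0,0],0],[0,[0,0,0],0],[0,[0,0,0],0],[0,[0,0,0],0],[0,[0,0,0],0],[0,[0,0,0],0],[0,[0,0,0],0],[0,[0,0,0],0],[0,[0,0,0],0]]'
python3 -m pendant '[[0,[0,0,0],0],[0,[0,0,0],0],[0,[0,0,0],0],[0,[0,0,0],0],[0,[0,0,0],0],[0,[0,0,0],0],[0,[0,0,0],0],[0,[0,0,0],0],[0,[0,0,0],0],[0,[0,0,0],0]]'
```

```text
time: 5.48
tcp_pos: [0.5793, -0.1718, 0.1651]
eef_rot: [2.216, 2.227, 0.0]
force: [0.4, -0.5, -0.3]
gripper_width: -0.001
finger_force: 0.0
time: 6.48
tcp_pos: [0.5793, -0.1718, 0.165]
eef_rot: [-2.216, -2.227, -0.0]
force: [-0.3, 0.2, 0.2]
gripper_width: -0.001
finger_force: 0.0
time: 7.32
tcp_pos: [0.5793, -0.1718, 0.165]
eef_rot: [-2.216, -2.227, -0.0]
force: [0.6, -0.2, 0.4]
gripper_width: -0.0
finger_force: 0.0
```

The tool held still over the mouth for more than 2 s. Now straight up, then across to the large button at (0.521,0.2125).

```bash
python3 -m pendant '[[0,[0,0,-10],0],[0,[0,0,-20],0],[0,[0,0,-20],0],[0,[0,0,-20],0],[0,[0,0,-20],0],[0,[0,0,-5],0],[0,[0,0,0],0]]'
python3 -m pendant '[[0,[12,-2,0],0],[0,[24,-4,0],0],[0,[36,-6,0],0],[0,[36,-6,0],0],[0,[36,-6,0],0],[0,[36,-5,0],0],[0,[36,-5,0],0],[0,[36,-5,0],0],[0,[36,-5,0],0],[0,[36,-5,0],0],[0,[30,-5,0],0],[0,[0,0,0],0]]'
```

```text
time: 7.9
tcp_pos: [0.58, -0.1721, 0.262]
eef_rot: [2.214, 2.225, 0.003]
force: [0.2, -0.3, -0.6]
gripper_width: 0.005
finger_force: 0.0
time: 8.9
tcp_pos: [0.5202, 0.1902, 0.2581]
eef_rot: [-2.202, -2.236, 0.003]
force: [-0.6, 0.6, -1.2]
gripper_width: 0.0
finger_force: 0.0
```

```bash
python3 -m pendant '[[0,[15,1,10],0],[0,[7,0,20],0],[0,[0,0,20],0],[0,[0,0,20],0],[0,[0,0,20],0],[0,[0,0,10],0],[0,[0,0,0],0],[0,[0,0,0],0],[0,[0,0,0],0]]'
python3 - <<'E'
from plant import env
from h import *
p=env.camera_params('wrist');im=env.grab_frame('wrist')[:,:,::-1].copy()
q=proj(p,[.521,.2125,.077]);print(q,proj(p,[.505,.132,.077]),env.get_obs()['tcp_pos'])
cv2.circle(im,tuple(int(v) for v in q.round()),2,(0,0,255),-1);cv2.imwrite('pics/w2.png',im)
E
```

```text
time: 9.65
tcp_pos: [0.5249, 0.2041, 0.1608]
eef_rot: [2.216, 2.226, 0.002]
force: [-0.2, 0.3, 1.0]
gripper_width: -0.002
finger_force: 0.0
[308.44392035 206.71008605] [284.37921838 323.60792939] [0.5249932  0.20416717 0.16109584]
```

View pics/w2.png

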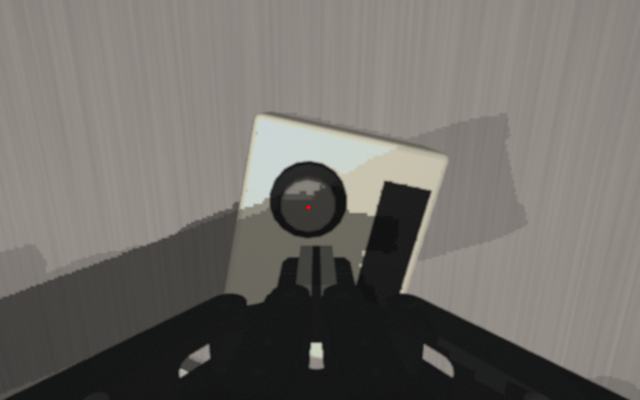

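The wrist view shows the large button's face centred at (308,205), and the projected target lands on it at (308,207). Fix the last few mm sideways and go down to just above it.

```bash
python3 -m pendant '[[0,[9,-4,0],0],[0,[0,0,15],0],[0,[0,0,15],0],[0,[0,0,15],0],[0,[0,0,10],0],[0,[0,0,4],0],[0,[0,0,0],0],[0,[0,0,0],0]]'
```

```text
time: 10.37
tcp_pos: [0.5207, 0.2133, 0.1017]
eef_rot: [2.216, 2.227, 0.001]
force: [0.1, -0.3, 0.2]
gripper_width: -0.002
finger_force: 0.0
```

```bash
python3 -m pendant '[[0,[0,0,3],0],[0,[0,0,3],0],[0,[0,0,2],0],[0,[0,0,2],0],[0,[0,0,0],0],[0,[0,0,0],0]]'
```

```text
time: 10.87
tcp_pos: [0.5208, 0.2132, 0.0914]
eef_rot: [2.216, 2.227, 0.002]
force: [0.3, 0.3, 3.9]
gripper_width: 0.003
finger_force: 1.9
```

```bash
python3 -m pendant '[[0,[0,0,1],0],[0,[0,0,0],0],[0,[0,0,0],0]]'; python3 -m pendant '[[0,[0,0,1],0],[0,[0,0,0],0],[0,[0,0,0],0]]'
```

```text
time: 11.12
tcp_pos: [0.5208, 0.2133, 0.0903]
eef_rot: [2.216, 2.227, 0.002]
force: [2.6, 1.6, 4.0]
gripper_width: 0.001
finger_force: 2.3
time: 11.37
tcp_pos: [0.5208, 0.2132, 0.0898]
eef_rot: [2.216, 2.227, 0.002]
force: [0.8, 2.1, 11.2]
gripper_width: -0.003
finger_force: 5.2
```

The force jumped to 11 N, so the button is against its stop. Now release: straight up and clear.

```bash
python3 -m pendant '[[0,[0,0,0],0],[0,[0,0,-3],0],[0,[0,0,-10],0],[0,[0,0,-20],0],[0,[0,0,-30],0],[0,[0,0,-30],0],[0,[0,0,-30],0],[0,[0,0,-30],0],[0,[0,0,-20],0],[0,[0,0,0],0],[0,[0,0,0],0],[0,[0,0,0],0]]'
python3 - <<'E'
from plant import env
import cv2
im=env.grab_frame('side')[:,:,::-1];cv2.imwrite('pics/end.png',im)
E
```

```text
time: 12.37
tcp_pos: [0.5196, 0.2126, 0.261]
eef_rot: [-2.215, -2.227, 0.003]
force: [0.5, -1.3, 0.1]
gripper_width: 0.001
finger_force: 0.0
```

View pics/end.png

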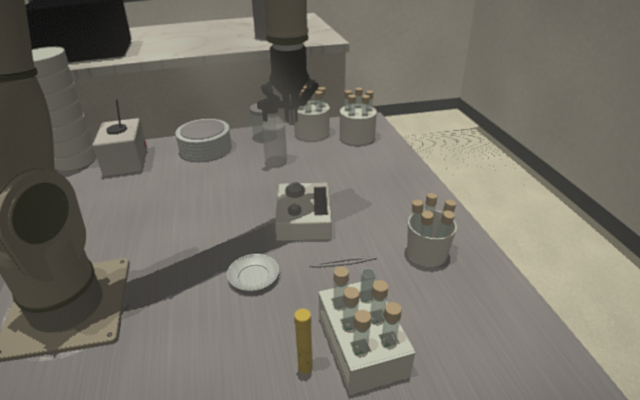

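The final side view shows the tubes (rack near (365,310)), dish, forceps, beaker and spray where they were. The button at (295,188) is up again and the gripper hangs clear above the tally box.

```bash
python3 -c "
from plant import env
print(env.hand_in())"
```

```text
the job is handed in; nothing more can be done
None
```

The job is handed in, though no verdict came back: the fingertips held about 18 mm above the open tube's mouth for over 2 s, the large button went down to its stop and came up again, and the arm finished clear with nothing else visibly moved.

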